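# Pop open the narrow meter box and press its reset button

## Task

Open the narrower of the two meter boxes with closed fingertips, without gripping anything: press its cover down near the edge farthest from the hinge until the catch clicks, then let go so that the spring lifts the cover ajar. Push the cover from its underside up and over past upright so that it stays leaning back, then press the round button inside the box fully in, and draw clear. Leave the wider box shut and the loose meter, jar and terminal block where they are.

Things in the scene. Friction and masses are not known exactly. Their poses are not given: they have to be found in the camera images.
- narrow_box: the narrower meter box, a white plastic case fixed on the bench, lying on its back with its cover upward: 160 mm along its x, 130 mm along its y, 90 mm tall, walls 5 mm. Origin: centre of its underside; +x points from the cover's free edge to its hinge, z up. Inside, a 90 x 90 mm grey block with its top at 50 mm (centre at x = +12 mm) carries the button
- narrow_box_cover (a joint): opening angle of the narrow box's cover, rad: 0 shut (top 2 mm above the case rim), negative pressed in (stop at -0.06). Once the catch has let go, the spring lifts it to about 0.7 and holds it there; from there it swings freely, damped: let go before upright (1.57) it sinks back to 0.7, past 1.65 it slowly falls back to its stop at 2.0. The catch does not lock again
- narrow_box_cover_press (a point): the press mark, a grey 20 mm disc on top of the narrow box's cover, 28 mm in from the free edge, 118 mm from the hinge axis; moves with the cover. Pressed here with about 6 N, the catch lets go some 5 mm down (stop at 7 mm); the cover springs up as the finger leaves
- narrow_box_cover_edge (a point): middle of the free edge of the narrow box's cover (a flat white panel 142 x 118 mm, 6 mm thick, with a clear window); 146 mm from the hinge axis; moves with the cover. Under the cover a steel striker hangs 29 mm down, 10 mm in from this edge, in the middle
- narrow_box_cover_hinge (a point): middle of the hinge axis of the narrow box's cover, 90 mm above the bench; the axis runs along the box's y
- reset_button_top (a point): centre of the top of the black round reset button (24 mm across, on a 40 mm grey collar) inside the narrow box, 5 mm to the hinge side of the box's centre, about 72 mm above the bench, facing up; hidden while the cover is shut
- reset_button (a joint): how far the reset button is pushed down, in m: 0 out, 0.006 fully in, which takes 5 N; springs back
- wide_box: the wider meter box, same kind but 210 mm along its y (160 mm along x, 90 mm tall), also with a push-to-open cover; fixed. Origin: centre of its underside, +x points to its hinge. To be left shut
- wide_box_cover (a joint): opening angle of the wide box's cover in rad, 0 shut; it pops open if pressed in
- meter: a loose electricity meter lying on the bench, 110 x 70 x 50 mm, white; origin: centre of its underside
- screw_jar: a small upright lidded jar, 52 mm across, 65 mm tall; origin: centre of its underside
- terminal: a loose black terminal block lying on the bench, 50 x 30 x 25 mm, with brass screws on top; origin: centre of its underside
There are look-alikes about, which are no part of the job. Leave any purple or turquoise look-alike of the narrow_box alone.

How it is judged (in metres and radians):
On the way, in this order (a step that is already met when the one before it is completed fails the run):
1. the narrow box's cover has been pressed in until its catch let go (value of joint narrow_box_cover below -0.025 rad).
2. the narrow box's cover stands ajar on its spring, touched by nothing (value of joint narrow_box_cover between 0.4 and 1 rad and contact force between narrow_box_cover and the arm below 0.1 N and contact force between narrow_box_cover and the fingers below 0.1 N), for 0.1 s.
3. the cover is pushed back past upright (value of joint narrow_box_cover above 1.65 rad), for 0.1 s.
4. the reset button is pressed in with the cover open (value of joint reset_button above 0.004 m and value of joint narrow_box_cover above 1.65 rad), for 0.05 s.
At the end, for the whole second after the job is handed in: The narrow box's cover leans back past upright (over 1.65 rad), its button has been pressed at least 4 mm with the cover open and is out again, the wide box's cover is shut (under 0.08 rad), and the meter, jar and terminal block are within 30 mm of where they were (value of joint narrow_box_cover above 1.65 rad and value of joint reset_button below 0.002 m and value of joint wide_box_cover below 0.08 rad and distance of each of meter, screw_jar, terminal from where it was at the start of the episode below 0.03 m); the robot touches nothing.
It fails at once if the wide box's cover was opened (value of joint wide_box_cover above 0.08 rad).
It fails at once if the loose meter was moved more than 30 mm or picked up (distance of meter from where it was at the start of the episode above 0.03 m or height (world z) of meter above 0.02 m).
It fails at once if the jar was moved more than 30 mm or picked up (distance of screw_jar from where it was at the start of the episode above 0.03 m or height (world z) of screw_jar above 0.02 m).
It fails at once if the terminal block was moved more than 30 mm or picked up (distance of terminal from where it was at the start of the episode above 0.03 m or height (world z) of terminal above 0.02 m).
It also fails if it takes over 54 s, if anything falls off the work surface, if the arm or the gripper's body presses on something with over 40 N, if the wrist force passes 120 N, or if a joint passes its speed limit or range.

## Robot

A 6-joint arm with a two-finger parallel gripper is mounted at the origin on the work surface. World frame = base frame: x ahead of the robot, y to its left, z up, the work surface at z = 0. Lengths are in mm, angles in degrees, forces in N, time in s.
With the tool pointing down it reaches from about 300 to 850 mm from the base axis. Payload 4.2 kg.
Tool frame: the origin (TCP) lies at the very end of the fingers, on their centre line; the grasp point (between the pads) lies 19 mm behind it; z points along the fingers, y is the line along which they close (so a half turn about z gives the same grasp; the last joint's range is limited). The gripper opens to 91 mm and grips with 3 to 60 N. Pads are 32 mm wide; open, the fingers measure 118 mm over their backs; the gripper's body (76 mm by 178 mm) begins 60 mm behind the grasp point.
Start: joints at [-70.245, 18.312, 89.639, -0, 72.044, -1.146], TCP at [205.143, -537.178, 213.976] pointing down, gripper open.
Joint ranges: [-177.97, 177.97], [-48.28, 115.42], [12.27, 149.76], [-77.06, 257.06], [2.81, 150.46], [-146.56, 146.56]. Speed limits (degrees/s): [147.25, 147.25, 180, 180, 180, 180].

## Interface

Orientations are given as [roll, pitch, yaw] about the fixed x, y, z axes, in that order (R = Rz(yaw) Ry(pitch) Rx(roll)).
In Python, from workcell import * gives the robot as it stands.
- The arm moves only by the tool move_arm, never from a script. Its argument "motion" is a list of rows, each a list of 3 entries, a list of its own where there are three numbers: the finger opening in mm, from 0 to 91.2, then the shift along the world's x, y, z in units of 25 mm (1.0 is 25 mm), then the turn, a rotation vector about the world's x, y, z in units of 4 degrees (1.0 is 4 degrees). In form: [[grip, [x, y, z], [ax, ay, az]], ...]. A call has 1 to 20 rows; each row shifts and turns the commanded pose from where the row before left it; what a row does not reach is not made up. A row lasts 1/12 s, in which the tool goes at most 41.7 mm and 7.16 degrees, less where a joint would pass 70% of its speed; a pose out of reach is approached as far as the arm can. A call with a number of a shift or a turn outside -1 to 1 is refused whole. A call with a gripper value outside its range is refused whole. The fingers move at their own pace and stop on an object; "grip_force" is the grip in N (left out, the last holds). Time passes only in rows, so rows that do not move let the fingers close. It gives the time, the measured TCP pose, the force, the opening and the grip force at its end, in the units of the state.
- state(): the state, without advancing time (a new reading comes with each control period).
- grab_frame(name): name is "side" or "top" or "wrist"; returns the picture (420x560x3 uint8, blue, green, red); there is no depth.
- camera_info(name): a dict with "fx", "fy", "cx", "cy" (pixels), "k1" (the pictures are not rectified: a ray, as slopes to the right and down, at radius r is drawn at 1 + k1 r^2 times it, then the intrinsics apply), "rvec" (rotation vector, rad) and "tvec" (3), from world to camera coordinates, as OpenCV has them. Camera axes: x right, y down, z forward; pixel columns grow to the right and rows downward; lengths in mm; the calibration is good to about 2 mm. A picture is of the moment at which its call begins: read the wrist's pose just before it. camera_info takes no time and is no camera call; for the wrist camera it gives the pose at the moment of the call.
- job_done(): hands the job in; it is judged then, once.
The state is a dict: "time_s": time; "qpos": joint angles; "qvel": joint speeds; "effort": joint torques, N m; "ee_pos": TCP position; "ee_rot": TCP orientation; "force": force on the tool from outside, world axes, zero at the start; "torque": the same for the moment, N m; "gripper_width": finger opening in mm; "gripper_force": force on a finger pad.
Only numpy, scipy, OpenCV 4.12 (cv2) and the standard library are available. Lean on these libraries where they do the work, as an engineer would, in place of code of your own. Each camera call takes 0.05 s, during which the arm holds its last target. There are 200 camera calls.

## Working session

There is one attempt and no reset: what is moved stays moved. The work goes in short steps, Python scripts to look and compute and a tool call to move; the robot and the scene stay as the last step left them, time stands still between calls to the robot, and variables do not carry over. Pictures are saved under pics/ and viewed, at most 10 in all, crops included, and the job is handed in when it is done.

Besides the shell and the picture viewer there is one more tool, called as name(argument=value, ...), one argument or row to a line, values as JSON. move_arm: Moves the arm, as the interface text tells. Shifts and turns lie within -1 to 1; 1 stands for 25 mm of shift or 4 degrees of turn. Its arguments: {"type":"object","properties":{"motion":{"type":"array","items":{"type":"array"}},"grip_force":{"type":"number"}},"required":["motion"]}

```bash
mkdir -p pics
python3 - <<'E'
from workcell import *
import cv2
for n in("top","side"):
    cv2.imwrite(f"pics/{n}0.png",grab_frame(n)); c=camera_info(n); print(n,c)
print(state())
E
```

```text
top {'fx': 528.4305652464899, 'fy': 528.4305652464899, 'cx': 279.87175272539514, 'cy': 210.0587592761634, 'k1': -0.04086385845609276, 'rvec': array([ 2.01688685, -2.18778945,  0.2503641 ]), 'tvec': array([ -41.86754867,  546.69896482, 1326.70437286])}
side {'fx': 481.42163728500327, 'fy': 481.42163728500327, 'cx': 281.64422902700693, 'cy': 206.73877570063243, 'k1': 0.03820782459138472, 'rvec': array([ 0.97540613, -2.41802805,  1.10226736]), 'tvec': array([343.57739755, 353.39510597, 956.62477494])}
{'time_s': 0.1, 'qpos': array([-7.02451428e+01,  1.83480750e+01,  8.96980882e+01,  1.40469849e-03,
        7.20417884e+01, -1.14733298e+00]), 'qvel': array([ 0.01110526, -0.09930008, -0.25054415,  0.08387949,  0.05245465,
       -0.12340426]), 'effort': array([ 5.21945421e-04, -4.13333559e+01, -2.32510507e+01,  7.28792860e-02,
        4.22622648e-02, -6.83211601e-05]), 'ee_pos': array([ 204.99500011, -536.75903117,  213.21235926]), 'ee_rot': array([-1.79912093e+02, -3.09641841e-03,  2.09017537e+01]), 'force': array([-0.33793237, -0.07058858, -0.85050854]), 'torque': array([ 0.0184764 ,  0.05077058, -0.06099635]), 'gripper_force': 0.0, 'gripper_width': 91.00512436003763}
```

View pics/top0.png

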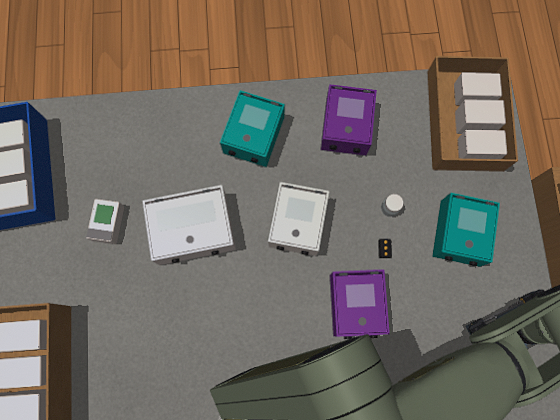

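View pics/side0.png

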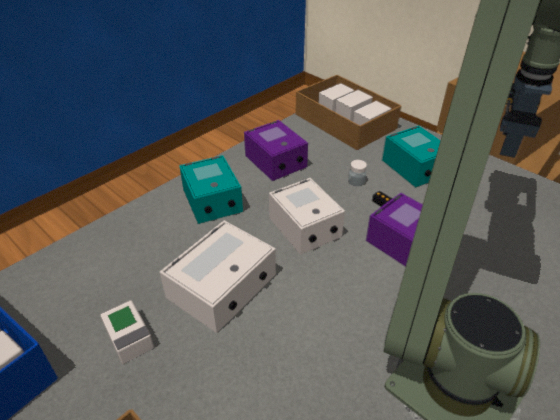

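Candidates in the top view are the white narrow box (299,217), white wide box (188,224), purple (350,119) and (360,303), and turquoise (253,127) and (467,229). I choose the white narrow one at (299,217) and check it in a close crop.

Run:
```python
import cv2
t=cv2.imread("pics/top0.png")[170:270,250:350]; s=cv2.imread("pics/side0.png")[165:265,255:355]
f=lambda a:cv2.resize(a,(400,400)if 0 else (400,400),interpolation=cv2.INTER_CUBIC)
cv2.imwrite("pics/crop0.png",cv2.hconcat([f(t),f(s)]))
```

```text
(no output)
```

View pics/crop0.png

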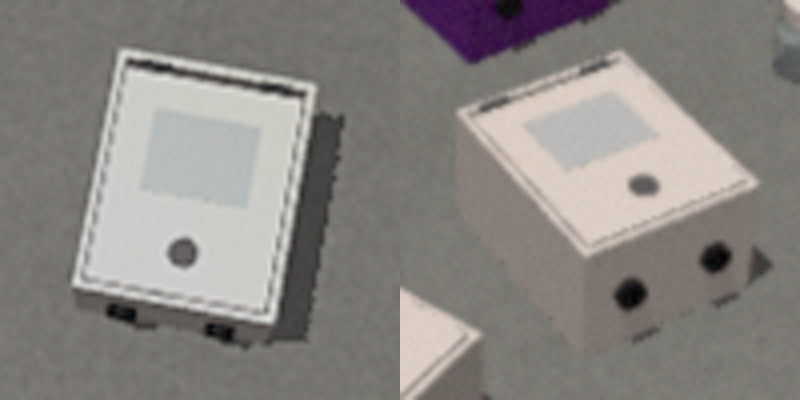

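The crop shows the white narrow box with its press mark, at about (295.5,233) in top. The hinge slots are on the side away from the robot. Next I fit its pose from the rim corners in both views.

```bash
cat > h.py <<'E'
from workcell import *
import numpy as np, cv2
from scipy.optimize import least_squares
def proj(n,P):
    c=camera_info(n); R,_=cv2.Rodrigues(np.array(c["rvec"])); p=np.atleast_2d(P)@R.T+c["tvec"]
    s=p[:,:2]/p[:,2:]; s=s*(1+c["k1"]*(s**2).sum(1,keepdims=True))
    return s*[c["fx"],c["fy"]]+[c["cx"],c["cy"]]
def b2w(v,P):
    a=v[2];P=np.atleast_2d(P).astype(float)
    return np.c_[v[0]+np.cos(a)*P[:,0]-np.sin(a)*P[:,1], v[1]+np.sin(a)*P[:,0]+np.cos(a)*P[:,1],P[:,2]]
E
python3 - <<'E'
from h import *
M=np.array([[80,65,90],[80,-65,90],[-80,-65,90],[-80,65,90]])
t=(np.array([[119,48],[316,86],[277,325],[73,287],[183,252]])+.5)/4-.5+[250,170]
s=(np.array([[57,113],[220,52],[357,185],[186,254],[243,185]])+.5)/4-.5+[255,165]
hx=118
def res(v,d=None):
    P=np.r_[b2w(v,M),b2w(v,[[v[3],0,92]])]
    return np.r_[(proj("top",P)-t).ravel(),(proj("side",P)-s).ravel()]
r=least_squares(res,[550,0,0,-45]); v=r.x
print(v,np.degrees(v[2]));print(r.fun.round(1))
for k,p in dict(mark=[v[3],0,92],edge=[v[3]-28,0,92],hinge=[v[3]+118,0,90],button=[5,0,72]).items(): print(k,b2w(v,[p]).round(1))
E
```

```text
[ 5.17372908e+02 -1.32315871e+02 -2.68192937e-01 -4.51363786e+01] -15.366323406899681
[ 0.1 -0.2 -0.  -0.8 -0.7 -0.6 -0.1 -0.5  0.  -0.5 -0.1  0.2  0.5  0.
  1.1  0.1  0.3  1.1  0.4  0.4]
mark [[ 473.9 -120.4   92. ]]
edge [[ 446.9 -112.9   92. ]]
hinge [[ 587.6 -151.6   90. ]]
button [[ 522.2 -133.6   72. ]]
```

move_arm(
  motion=[
    [0, [0.6, 0.93, 0], [0, 0, -0.5]],
    [0, [0.6, 0.93, 0], [0, 0, -0.5]],
    [0, [0.6, 0.93, 0], [0, 0, -0.5]],
    [0, [0.6, 0.93, 0], [0, 0, -0.5]],
    [0, [0.6, 0.93, 0], [0, 0, -0.5]],
    [0, [0.6, 0.93, 0], [0, 0, -0.5]],
    [0, [0.6, 0.93, 0], [0, 0, -0.5]],
    [0, [0.6, 0.93, 0], [0, 0, -0.5]],
    [0, [0.6, 0.93, 0], [0, 0, -0.5]],
    [0, [0.6, 0.93, 0], [0, 0, -0.5]],
    [0, [0.6, 0.93, 0], [0, 0, -0.5]],
    [0, [0.6, 0.93, 0], [0, 0, -0.5]],
    [0, [0.6, 0.93, 0], [0, 0, -0.5]],
    [0, [0.6, 0.93, 0], [0, 0, -0.5]],
    [0, [0.6, 0.93, 0], [0, 0, -0.5]],
    [0, [0.6, 0.93, 0], [0, 0, -0.5]],
    [0, [0.6, 0.93, 0], [0, 0, -0.5]],
    [0, [0.6, 0.93, 0], [0, 0, -0.5]],
    [0, [0, 0, 0], [0, 0, 0]],
    [0, [0, 0, 0], [0, 0, 0]],
  ],
)

```text
time_s: 1.77
ee_pos: [475.2, -117.8, 213.5]
ee_rot: [180.0, 0.1, -14.9]
force: [-0.8, 0.9, -0.6]
gripper_width: 0.3
gripper_force: 0.0
```

move_arm(
  motion=[
    [0, [0, 0, -0.8], [0, 0, 0]],
    [0, [0, -0.1, -0.9], [0, 0, 0]],
    [0, [0, 0, -0.9], [0, 0, 0]],
    [0, [0, 0, -0.9], [0, 0, 0]],
    [0, [0, 0, -0.8], [0, 0, 0]],
    [0, [0, 0, 0], [0, 0, 0]],
    [0, [0, 0, 0], [0, 0, 0]],
  ],
)

```text
time_s: 2.35
ee_pos: [474.0, -121.9, 106.0]
ee_rot: [180.0, 0.1, -15.2]
force: [0.0, 0.8, 0.8]
gripper_width: 0.4
gripper_force: 0.0
```

Run:
```python
from h import *
s=cv2.resize(grab_frame("side")[120:270,230:380],(600,600),interpolation=cv2.INTER_CUBIC)
cv2.imwrite("pics/s1.png",s);print(state()["ee_pos"])
```

```text
[ 475.14990752 -121.98417031  107.06233749]
```

View pics/s1.png

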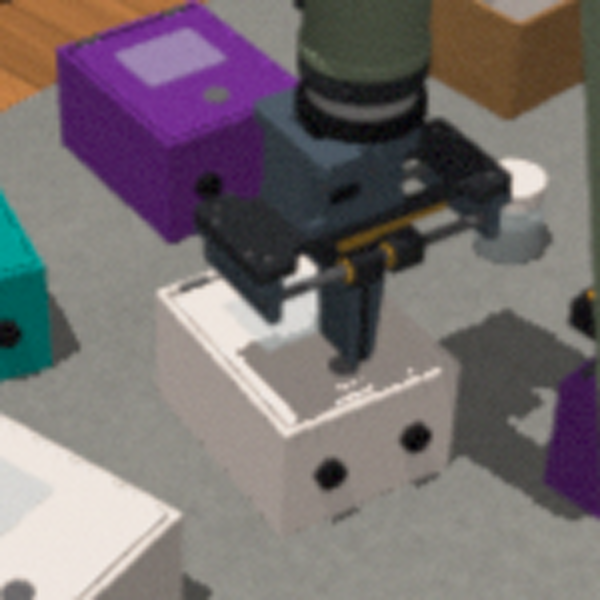

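The picture shows the closed fingertips right over the press mark, at about (345,365) in the crop. Now I press.

move_arm(
  motion=[
    [0, [0, 0, -0.25], [0, 0, 0]],
    [0, [0, 0, -0.25], [0, 0, 0]],
    [0, [0, 0, -0.1], [0, 0, 0]],
    [0, [0, 0, -0.1], [0, 0, 0]],
    [0, [0, 0, 0], [0, 0, 0]],
  ],
)

```text
time_s: 2.82
ee_pos: [475.3, -121.4, 89.1]
ee_rot: [180.0, -0.0, -15.1]
force: [-0.6, -1.0, 1.0]
gripper_width: 0.4
gripper_force: 0.6
```

move_arm(
  motion=[
    [0, [0, 0, -0.08], [0, 0, 0]],
    [0, [0, 0, -0.08], [0, 0, 0]],
    [0, [0, 0, 0], [0, 0, 0]],
  ],
)

```text
time_s: 3.07
ee_pos: [475.4, -121.4, 86.0]
ee_rot: [180.0, -0.1, -15.1]
force: [-2.2, -0.4, 7.3]
gripper_width: 0.4
gripper_force: 3.7
```

move_arm(
  motion=[
    [0, [0, 0, -0.08], [0, 0, 0]],
    [0, [0, 0, -0.08], [0, 0, 0]],
    [0, [0, 0, 0], [0, 0, 0]],
  ],
)

```text
time_s: 3.32
ee_pos: [475.6, -121.4, 85.2]
ee_rot: [180.0, -0.1, -15.1]
force: [-10.1, 1.2, 32.4]
gripper_width: 0.5
gripper_force: 15.8
```

At the stop (32 N). Now I lift clear.

move_arm(
  motion=[
    [0, [0, 0, 0.6], [0, 0, 0]],
    [0, [-0.3, 0.08, 1], [0, 0, 0]],
    [0, [-0.5, 0.13, 1], [0, 0, 0]],
    [0, [-0.5, 0.13, 1], [0, 0, 0]],
    [0, [-0.5, 0.13, 1], [0, 0, 0]],
    [0, [0, 0, 1], [0, 0, 0]],
    [0, [0, 0, 0.5], [0, 0, 0]],
    [0, [0, 0, 0], [0, 0, 0]],
    [0, [0, 0, 0], [0, 0, 0]],
    [0, [0, 0, 0], [0, 0, 0]],
    [0, [0, 0, 0], [0, 0, 0]],
    [0, [0, 0, 0], [0, 0, 0]],
    [0, [0, 0, 0], [0, 0, 0]],
  ],
)

```text
time_s: 4.4
ee_pos: [429.8, -109.3, 232.5]
ee_rot: [180.0, 0.1, -15.1]
force: [-0.8, -0.2, -0.6]
gripper_width: 0.5
gripper_force: 0.0
```

Run:
```python
from h import *
s=cv2.resize(grab_frame("side")[110:260,230:380],(600,600),interpolation=cv2.INTER_CUBIC)
cv2.imwrite("pics/s2.png",s);print(state()["ee_pos"])
v=[517.37,-132.3,-.2682]
for n,x in dict(front=[-95,38,215],low=[-95,38,145],mid=[-50,38,165],up=[0,38,190],end=[75,38,200],button=[5,0,72]).items(): print(n,b2w(v,[x]).round(0))
```

```text
[ 429.90598692 -109.34481658  232.73056919]
front [[436. -70. 215.]]
low [[436. -70. 145.]]
mid [[479. -82. 165.]]
up [[527. -96. 190.]]
end [[ 600. -116.  200.]]
button [[ 522. -134.   72.]]
```

View pics/s2.png

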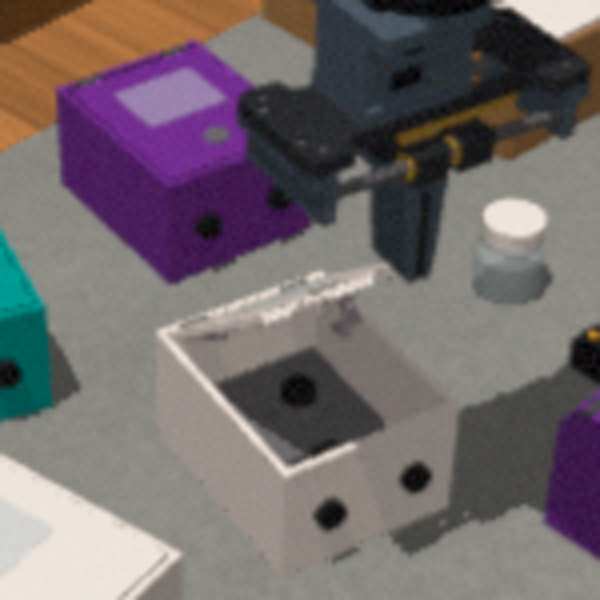

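The cover is ajar on its spring, with the striker at about (345,315) in the crop and the button visible at (298,390). I'll come in front of the cover edge, offset left of the striker, and push it over.

move_arm(
  motion=[
    [0, [0.1, 0.8, 0], [0, 0, 0]],
    [0, [0.1, 0.76, -0.2], [0, 0, 0]],
    [0, [0, 0, -0.8], [0, 0, 0]],
    [0, [0, 0, -0.8], [0, 0, 0]],
    [0, [0, 0, -0.8], [0, 0, 0]],
    [0, [0, 0, -0.7], [0, 0, 0]],
    [0, [0, 0, 0], [0, 0, 0]],
    [0, [0.48, -0.13, 0], [0, 0, 0]],
    [0, [0.48, -0.13, 0], [0, 0, 0]],
    [0, [0.48, -0.13, 0.1], [0, 0, 0]],
    [0, [0.48, -0.13, 0.2], [0, 0, 0]],
    [0, [0.48, -0.13, 0.25], [0, 0, 0]],
    [0, [0.48, -0.13, 0.25], [0, 0, 0]],
    [0, [0.48, -0.13, 0.25], [0, 0, 0]],
    [0, [0, 0, 0], [0, 0, 0]],
  ],
)

```text
time_s: 5.7
ee_pos: [524.1, -94.4, 180.0]
ee_rot: [-180.0, -0.5, -15.1]
force: [0.7, -0.7, 0.9]
gripper_width: 0.3
gripper_force: 0.1
```

Run:
```python
from h import *
s=cv2.resize(grab_frame("side")[110:260,230:380],(600,600),interpolation=cv2.INTER_CUBIC)
cv2.imwrite("pics/s3.png",s)
```

```text
(no output)
```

View pics/s3.png

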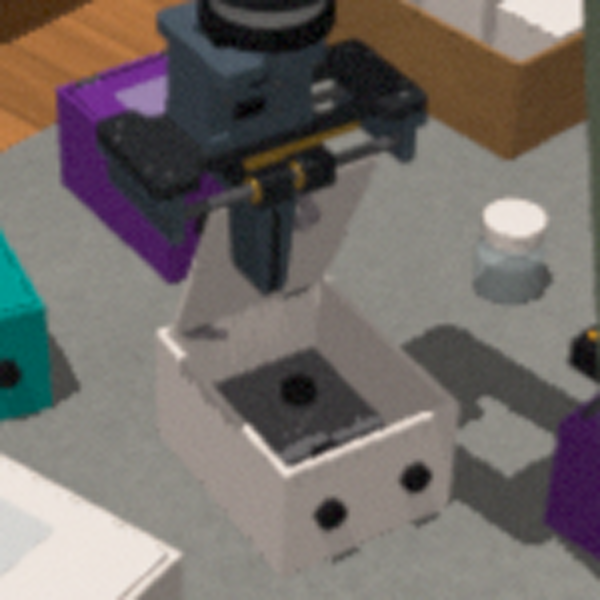

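The cover is being carried up by the finger, nearing upright. I continue over the top.

move_arm(
  motion=[
    [0, [0.48, -0.13, 0.2], [0, 0, 0]],
    [0, [0.48, -0.13, 0.2], [0, 0, 0]],
    [0, [0.48, -0.13, 0.2], [0, 0, 0]],
    [0, [0.4, -0.11, 0.2], [0, 0, 0]],
    [0, [0.4, -0.11, 0.1], [0, 0, 0]],
    [0, [0.4, -0.11, 0], [0, 0, 0]],
    [0, [0.4, -0.11, 0], [0, 0, 0]],
    [0, [0.3, -0.08, 0], [0, 0, 0]],
    [0, [0, 0, 0], [0, 0, 0]],
    [0, [0, 0, 0], [0, 0, 0]],
    [0, [0, 0, 0], [0, 0, 0]],
    [0, [0, 0, 0], [0, 0, 0]],
  ],
)

```text
time_s: 6.75
ee_pos: [602.2, -115.8, 199.8]
ee_rot: [180.0, 0.0, -15.1]
force: [0.8, -0.1, -0.1]
gripper_width: 0.5
gripper_force: 0.0
```

Run:
```python
from h import *
s=cv2.resize(grab_frame("side")[110:260,230:380],(600,600),interpolation=cv2.INTER_CUBIC)
cv2.imwrite("pics/s4.png",s)
```

```text
(no output)
```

View pics/s4.png

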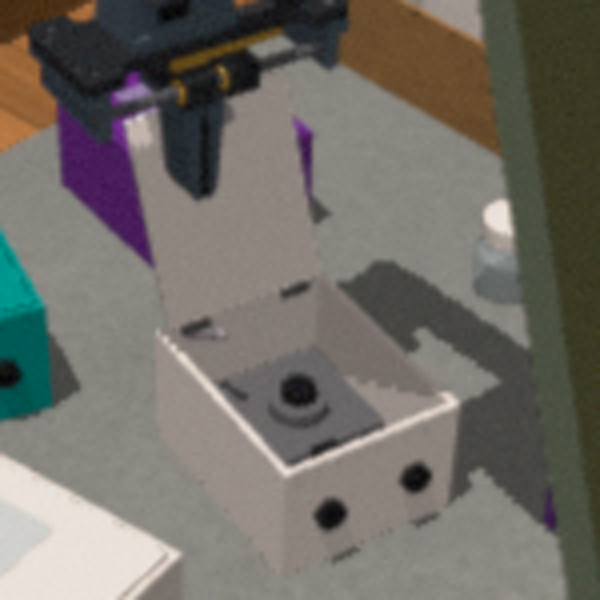

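The cover leans back past upright. I draw back to over the button and check.

move_arm(
  motion=[
    [0, [-0.4, 0.11, 0], [0, 0, 0]],
    [0, [-0.7, 0.19, 0], [0, 0, 0]],
    [0, [-0.8, 0.2, 0], [0, 0, 0]],
    [0, [-0.7, 0, 0], [0, 0, 0]],
    [0, [-0.6, -0.5, 0], [0, 0, 0]],
    [0, [0, -0.7, 0], [0, 0, 0]],
    [0, [0, 0, -0.5], [0, 0, 0]],
    [0, [0, 0, -0.7], [0, 0, 0]],
    [0, [0, 0, -0.8], [0, 0, 0]],
    [0, [0, 0, -0.8], [0, 0, 0]],
    [0, [0, 0, 0], [0, 0, 0]],
    [0, [0, 0, 0], [0, 0, 0]],
  ],
)

```text
time_s: 7.8
ee_pos: [522.0, -133.2, 129.4]
ee_rot: [180.0, 0.1, -15.1]
force: [0.1, -0.3, -0.2]
gripper_width: 0.5
gripper_force: 0.0
```

Run:
```python
from h import *
s=cv2.resize(grab_frame("side")[110:260,230:380],(600,600),interpolation=cv2.INTER_CUBIC)
cv2.imwrite("pics/s5.png",s)
print(state()["ee_pos"],proj("side",[[522.2,-133.6,72]]), "seen",298/4+230-.4,388/4+110-.4)
```

```text
[ 522.93130291 -133.4591605   130.47230917] [[304.71560986 206.01773355]] seen 304.1 206.6
```

View pics/s5.png

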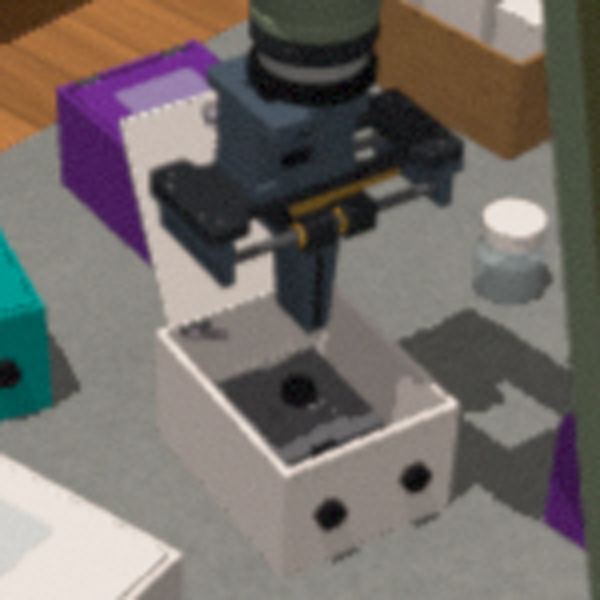

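The cover stays leaning back and the finger is over the button. Now I press it.

move_arm(
  motion=[
    [0, [0, 0, -0.7], [0, 0, 0]],
    [0, [0, 0, -0.8], [0, 0, 0]],
    [0, [0, 0, -0.5], [0, 0, 0]],
    [0, [0, 0, -0.15], [0, 0, 0]],
    [0, [0, 0, -0.15], [0, 0, 0]],
    [0, [0, 0, -0.1], [0, 0, 0]],
    [0, [0, 0, 0], [0, 0, 0]],
    [0, [0, 0, 0], [0, 0, 0]],
  ],
)

```text
time_s: 8.52
ee_pos: [523.6, -133.6, 71.0]
ee_rot: [180.0, -0.1, -15.1]
force: [-0.6, 1.0, 1.9]
gripper_width: 0.4
gripper_force: 1.0
```

move_arm(
  motion=[
    [0, [0, 0, -0.1], [0, 0, 0]],
    [0, [0, 0, -0.1], [0, 0, 0]],
    [0, [0, 0, -0.08], [0, 0, 0]],
    [0, [0, 0, 0], [0, 0, 0]],
    [0, [0, 0, 0], [0, 0, 0]],
  ],
)

```text
time_s: 8.93
ee_pos: [523.7, -133.7, 66.0]
ee_rot: [180.0, -0.2, -15.1]
force: [-4.7, 1.0, 21.0]
gripper_width: 0.4
gripper_force: 10.8
```

The button is at its stop (21 N). I draw clear.

move_arm(
  motion=[
    [0, [0, 0, 0.5], [0, 0, 0]],
    [0, [0, 0, 0.9], [0, 0, 0]],
    [0, [0, 0, 1], [0, 0, 0]],
    [0, [-0.2, 0.05, 1], [0, 0, 0]],
    [0, [-0.8, 0.2, 1], [0, 0, 0]],
    [0, [-0.8, 0.2, 1], [0, 0, 0]],
    [0, [-0.8, 0.2, 0.5], [0, 0, 0]],
    [0, [-0.8, 0.2, 0], [0, 0, 0]],
    [0, [-0.8, 0.2, 0], [0, 0, 0]],
    [0, [0, 0, 0], [0, 0, 0]],
    [0, [0, 0, 0], [0, 0, 0]],
    [0, [0, 0, 0], [0, 0, 0]],
  ],
)

```text
time_s: 9.93
ee_pos: [418.5, -107.4, 210.3]
ee_rot: [180.0, -0.1, -15.1]
force: [0.5, -1.2, 0.2]
gripper_width: 0.5
gripper_force: 0.0
```

Run:
```python
from h import *
cv2.imwrite("pics/s6.png",grab_frame("side"))
```

```text
(no output)
```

View pics/s6.png

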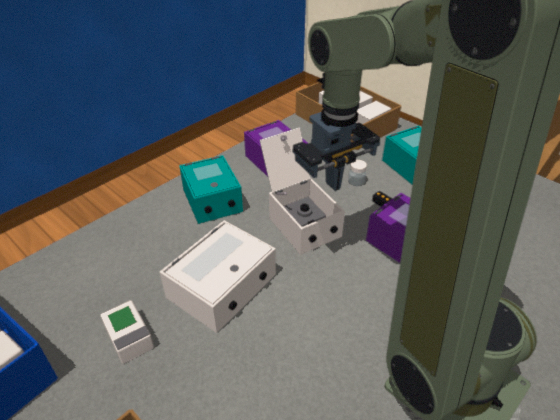

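The cover leans back at (285,160), the button is out at (305,208), the wide box is shut, the loose parts are in place and the arm is clear. I hand the job in.

```bash
python3 -c "
from workcell import *
print(job_done())"
```

```text
the job is handed in; nothing more can be done
None
```

I opened the narrow box, leaned its cover back past upright, pressed the reset button to its stop and drew the arm clear. The wide box stayed shut, the loose parts looked unmoved, and I handed the job in at about 10 s; no verdict was returned.

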